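# Watch movement onto the inspection slide, stage held at the click

### The job

Pick up the watch movement by its orange holder block, keep it upright, set it gently down flat and square in the pocket of the inspection slide's stage, and let go of it. Then take the stage by its black knob and slide it along the rail towards the microscope until you feel the ball click into the notch under the lens, without running on past the notch. Finish still gripping the knob and holding the stage at the notch; leave the microscope, the dust cover, the blower and the oil jar alone.

Things in the scene. Friction and masses are not known exactly. Their poses are not given: they have to be found in the camera images.
- holder: Watch movement clamped on an orange block, loose on the table. Block 42 mm (own x) by 54 mm (own y) by 22 mm high, about 110 g; the round brass movement, 30 mm across, stands 6 mm above the middle of its top. Origin: centre of the block's underside; z up. Grip it across the 42 mm faces. Half a turn makes no difference in the pocket.
- stand: Fixed grey base plate of the inspection slide, 10 mm thick, with a steel rail that runs along own y. Origin on the table below the middle of the rail, midway across it; own x runs level across the rail, away from the robot. The plate reaches from x = -55 to +95 mm and y = -210 to +210 mm.
- stage (a joint): Sliding stage (aluminium deck 66 mm wide, 200 mm long, top 38 mm above the table): travel in m along the stand's +y, 0 at the loading-end stop, 0.200 at the far stop. Starts between 0 and 0.035, stays where left; drag about 1.3 N. Pocket, knob and ball move with it. The notch comes at 0.150 to 0.175, depending on where the microscope is clamped.
- stage_pocket (a point): Centre of the floor of the stage's pocket, 38 mm above the table; axes as the stand's. Pocket 44 mm (x) by 56 mm (y) inside, 6 mm deep, its upper 3 mm chamfered 2 mm wider; dark steel rim 11 mm wide, its top 44 mm above the table. A seated holder has its underside on this floor, its 54 mm side along y, and stands 16 mm above the rim. At stage value q it lies at stand x = 0, y = -0.040 + q.
- stage_knob (a point): Middle of the stage's upright round black knurled knob, 18 mm across, 36 mm tall (from 48 to 84 mm above the table), on a thin stem at the stage's loading end, 140 mm from the pocket centre towards -y; this point is 66 mm above the table. It can be pinched from above in any direction.
- stage_ball (a point): Centre of the stage's spring-loaded steel ball (5 mm radius), beside the pocket centre: 35 mm from it in the stand's +x, 32.5 mm above the table. It presses in +x on the microscope's steel strip with about 6 N and drops 2 mm into the notch, an 8 mm gap in it. Within about 2.5 mm of the notch centre it draws the stage in; 6 to 7 N along the rail pulls it out.
- microscope: Fixed microscope, its bracket and notched strip. Origin on the lens axis at table height; axes as the stand's; stand x = 0. White tube 35 mm across (46 mm at its clamp), from 187 to 315 mm up; column 18 mm across, 80 mm off in +x, 325 mm high. The strip runs along the rail at x = 40 to 51 mm, top 39 mm up; its notch is centred at y = 0, so the stage is home when stage_ball has y = 0 here.
- dust_cover: Bystander: small clear dome with a knob on a round blue tray, 72 mm across, 63 mm high, loose; origin at the centre of its underside.
- blower: Bystander: cream-coloured rubber blower bulb standing on its base, nozzle up, 56 mm across, 74 mm high, loose; origin at the centre of its underside.
- oil_jar: Bystander: small amber jar with red lid, 36 mm across, 42 mm high, loose; origin at the centre of its underside.

How it is judged (in metres and radians):
On the way, in this order (a step that is already met when the one before it is completed fails the run):
1. the holder stands flat and square in the stage's pocket, let go (horizontal distance between holder and stage_pocket below 0.003 m and z of holder in the frame of stage_pocket between -0.002 and 0.0015 m and angle between the x axis of holder and the x axis of stage_pocket, either way round below 0.07 rad and angle between holder's own z axis and vertical below 0.04 rad and contact force between the fingers and holder below 0.05 N), for 0.2 s.
2. the stage, held by its knob, stands with its ball in the notch under the lens (y of stage_ball in the frame of microscope between -0.0015 and 0.0015 m and horizontal distance between the grasp point and stage_knob below 0.012 m and distance between the grasp point and stage_knob below 0.03 m and contact force between the fingers and stage above 4 N), for 0.3 s.
At the end, for the whole second after the job is handed in: Fingers grip the knob (over 4 N, grasp point within 12 mm of its axis, 30 mm of its middle); the stage is still (under 3 mm/s), its ball within 1.5 mm of the notch centre; the holder is untouched, flat on the pocket floor (1.5 mm, 0.04 rad), within 3 mm of its centre and 0.07 rad of square (all of step 1 and all of step 2 and velocity of joint stage between -0.003 and 0.003 m/s); the arm keeps its last pose, push and grip.
It fails at once if the stage is run more than 15 mm past the notch (y of stage_ball in the frame of microscope above 0.015 m).
It fails at once if the holder is dropped or thrown (falls freely faster than 0.4 m/s, about 8 mm) (contact force between anything else and holder below 0.01 N and linear speed of holder above 0.4 m/s).
It fails at once if the movement is tipped more than 35 degrees (angle between holder's own z axis and vertical above 0.61 rad).
It fails at once if the robot pushes on the microscope with more than 3 N (contact force between any of the arm, the fingers and microscope above 3 N).
It fails at once if a bystander is moved more than 15 mm (distance of any of dust_cover, blower, oil_jar from where it was at the start of the episode above 0.015 m).
It also fails if it takes over 72 s, if anything falls off the work surface, if the arm or the gripper's body presses on something with over 40 N, if the wrist force passes 120 N, or if a joint passes its speed limit or range.

### The arm

A 6-joint arm with a two-finger parallel gripper is mounted at the origin on the work surface. World frame = base frame: x ahead of the robot, y to its left, z up, the work surface at z = 0. Lengths are in mm, angles in rad, forces in N, time in s.
With the tool pointing down it reaches from about 375 to 925 mm from the base axis. Payload 5.7 kg.
Tool frame: the origin (TCP) lies at the very end of the fingers, on their centre line; the grasp point (between the pads) lies 19 mm behind it (manip.grip_depth is the distance from the TCP to the grasp point, in mm); x points along the fingers, y is the direction in which the jaws open and shut, and the axes are right-handed (so a half turn about x gives the same grasp; the last joint's range is limited). The gripper opens to 85 mm and grips with 20 to 120 N. Pads are 22 mm wide; open, the fingers measure 114 mm over their backs; the gripper's body (76 mm by 85 mm) begins 54 mm behind the grasp point. The pads swing forward as they close: fully open they stand 13 mm farther back than shut.
Start: joints at [-1.401, 0.359, 1.51, -0, 1.272, -0.115], TCP at [168.565, -575.803, 231.267] pointing down, gripper open.
Joint ranges: [-2.97, 2.97], [-1.01, 2.36], [0.21, 2.38], [-0.96, 4.11], [0.2, 2.71], [-2.98, 2.98]. Speed limits (rad/s): [2.39, 2.39, 3.14, 3.14, 3.14, 3.14].

### API

Orientations are given as a unit quaternion [w, x, y, z].
In Python, from workcell import sensors, eyes, sign_off, finder, manip gives the robot as it stands.
- The arm moves only by the shell command python3 -m inch 'ROWS'. ROWS is a JSON object of lists of equal length, an entry for each row: "grip": the opening, from 0 (shut) to 1 (fully open); "offset": the shift along the tool's x, y, z in mm, a list of three; "spin": the turn about the tool's x in degrees. A call has exactly 10 rows; each row is the pose to reach, as a shift and turn from the pose commanded when the call began, along the tool's axes at that moment; what a row does not reach only later rows make up. A row lasts 1/8 s, in which the tool goes at most 62.5 mm and 10.7 degrees, less where a joint would pass 70% of its speed; a pose out of reach is approached as far as the arm can. A call with a gripper value outside its range is refused whole. The fingers move at their own pace and stop on an object; the grip force is fixed at half the most. Time passes only in rows, so rows that repeat a pose let the fingers close, or fill a call up. It gives the time, the measured TCP pose, the force and the opening at its end, in the units of the state.
- sensors.observe(): the state, without advancing time (a new reading comes with each control period).
- eyes.camera(name): name is "side" or "top" or "wrist"; returns a dict with "color" (400x640x3 uint8, red, green, blue), "depth" (400x640 float32, mm along the optical axis (not along the pixel's ray), 0 where there is no reading), "fov_y" (degrees; the focal length in pixels is half the picture's height over the tangent of half this angle, whatever the lens; pixels are square), "cx", "cy" (the principal point, pixels), "world_to_cam" (4x4, takes a point from world to camera coordinates). Camera axes: x right, y up, looking along -z (the intrinsics and any distortion apply to the point x, -y, -z); pixel columns grow to the right and rows downward; lengths in mm; the calibration is good to about 2 mm. A picture is of the moment at which its call begins.
- sign_off(): hands the job in, once; it reports no verdict.
Trained networks look in the newest picture that a camera, given by its name, has taken for a name from the list of things; names that differ only in an ending like _2 or _b are one class to them, and where a whole thing is asked for, a point or a joint stands for the part that bears it (a point fixed in the world has none). Each returns a list of dicts, best first, with "p" (0 to 1); they miss things now and then, are a little off and sometimes report something else, mostly with a low value. They report only what shows in the picture. A call takes as long as a camera call.
- finder.boxes_of(camera, query): "rect" ([centre column, centre row, width, height] in pixels, round what is visible of it).
- finder.cut_out(camera, query): "region" (400x640 bool, what is visible of it) and "rect" ([centre column, centre row, width, height] in pixels, round what is visible of it).
- finder.tip_of(camera, query): "at" ([row, column] in pixels: a listed point, or the origin of a listed thing).
The state is a dict: "t": time; "joint_positions": joint angles; "qd": joint speeds; "tau": joint torques, N m; "tcp_pos": TCP position; "ee_rot": TCP orientation; "wrist_force": force on the tool from outside, world axes, zero at the start; "moment": the same for the moment, N m; "gripper_width": finger opening in mm.
Only numpy, scipy, OpenCV 4.12 (cv2) and the standard library are available. Lean on these libraries where they do the work, as an engineer would, in place of code of your own. Each camera call takes 0.05 s, during which the arm holds its last target.

## Working session

There is one attempt and no reset: what is moved stays moved. The work goes in short steps, Python scripts to look and compute and a shell command to move; the robot and the scene stay as the last step left them, time stands still between calls to the robot, and variables do not carry over. Pictures are saved under pics/ and viewed, and the job is handed in when it is done.

```bash
ls -la; mkdir -p pics
cat > h.py <<'E'
import numpy as np, cv2
from workcell import sensors, eyes, finder, manip
def K(c):
    f=200/np.tan(np.radians(c['fov_y'])/2); return f,c['cx'],c['cy']
def ray(c,row,col):
    f,cx,cy=K(c); d=np.array([(col-cx)/f,-(row-cy)/f,-1.0])
    M=np.linalg.inv(np.array(c['world_to_cam'])); return M[:3,3],M[:3,:3]@d
def at_z(c,row,col,z):
    o,d=ray(c,row,col); return o+d*(z-o[2])/d[2]
def deproj(c,row,col):
    o,d=ray(c,row,col); return o+d*c['depth'][int(round(row)),int(round(col))]
def proj(c,p):
    f,cx,cy=K(c); q=np.array(c['world_to_cam'])@np.append(p,1); return cy-f*q[1]/-q[2], cx+f*q[0]/-q[2]
def tri(obs):
    A=np.zeros((3,3));b=np.zeros(3)
    for c,r,k in obs:
        o,d=ray(c,r,k); d=d/np.linalg.norm(d); P=np.eye(3)-np.outer(d,d); A+=P;b+=P@o
    p=np.linalg.solve(A,b); return p,[np.linalg.norm((np.eye(3)-np.outer(ray(c,r,k)[1],ray(c,r,k)[1])/np.dot(ray(c,r,k)[1],ray(c,r,k)[1]))@(p-ray(c,r,k)[0])) for c,r,k in obs]
def save(c,n): cv2.imwrite('pics/'+n,c['color'][:,:,::-1])
E
python3 - <<'E'
from h import *
print({k:(v if not hasattr(v,'tolist') else np.round(v,3).tolist()) for k,v in sensors.observe().items()}, manip.grip_depth)
for n in ['side','top','wrist']:
    c=eyes.camera(n); save(c,n+'0.png')
    print(n,[k for k in c if k not in('color','depth')],c['fov_y'],c['cx'],c['cy'],{k:v for k,v in c.items() if k not in('color','depth','world_to_cam')})
    print(np.round(c['world_to_cam'],3).tolist())
    for q in ['holder','stage_pocket','stage_knob','stage_ball','microscope','stand','dust_cover','blower','oil_jar']:
        r=finder.tip_of(n,q)
        print(q,[(np.round(x['at'],1).tolist(),round(x['p'],2),np.round(deproj(c,*np.clip(x['at'],0,[399,639])),0).tolist()) for x in r[:2]])
E
```

```text
total 12
drwxr-xr-x  3 agent agent 4096 Dec  6 20:53 .
drwxr-xr-x 23 root  root  4096 Dec  6 20:53 ..
drwxr-xr-x  2 agent agent 4096 Dec  6 20:53 pics
{'t': 0.0, 'joint_positions': [-1.401, 0.36, 1.511, -0.0, 1.272, -0.115], 'qd': [0.001, 0.0, 0.001, 0.002, -0.001, 0.0], 'tau': [0.0, -52.763, -27.862, -0.0, 0.013, 0.0], 'tcp_pos': [168.46, -575.144, 230.416], 'ee_rot': [-0.1, -0.7, -0.101, 0.7], 'wrist_force': [0.252, 0.1, 0.031], 'moment': [-0.017, -0.013, -0.001], 'gripper_width': 85.64610962541028} 18.700000000000003
side ['fov_y', 'cx', 'cy', 'world_to_cam'] 47.77760977128728 325.3898159069732 197.9113783135725 {'fov_y': 47.77760977128728, 'cx': 325.3898159069732, 'cy': 197.9113783135725}
[[-0.882, -0.47, 0.025, 555.97], [0.28, -0.48, 0.831, -172.416], [-0.379, 0.74, 0.555, -800.477], [0.0, 0.0, 0.0, 1.0]]
holder [([186.6, 317.5], 0.72, [636.0, 29.0, 41.0]), ([262.7, 369.1], 0.57, [443.0, 184.0, 23.0])]
stage_pocket [([183.7, 316.8], 0.93, [235.0, 771.0, 574.0])]
stage_knob [([152.8, 348.9], 0.86, [622.0, -99.0, 70.0])]
stage_ball [([182.1, 298.1], 0.59, [684.0, 31.0, 38.0])]
mic
[... 919 characters left out ...]
0.18, [672.0, 26.0, 44.0])]
stand [([180.8, 332.5], 0.85, [637.0, 51.0, 37.0])]
dust_cover [([260.1, 437.4], 0.8, [466.0, -153.0, 47.0])]
blower [([268.4, 193.7], 0.72, [462.0, 333.0, 44.0]), ([266.8, 372.4], 0.68, [456.0, -21.0, 58.0])]
oil_jar [([268.5, 195.2], 0.63, [462.0, 332.0, 40.0])]
wrist ['fov_y', 'cx', 'cy', 'world_to_cam'] 66.32042189105891 314.5064894883322 201.75770151713263 {'fov_y': 66.32042189105891, 'cx': 314.5064894883322, 'cy': 201.75770151713263}
[[0.281, -0.96, -0.0, -599.187], [0.92, 0.27, -0.284, 37.769], [0.272, 0.08, 0.959, -379.834], [0.0, 0.0, 0.0, 1.0]]
holder []
stage_pocket []
stage_knob []
stage_ball []
microscope []
stand []
dust_cover []
blower []
oil_jar []
```

View pics/side0.png

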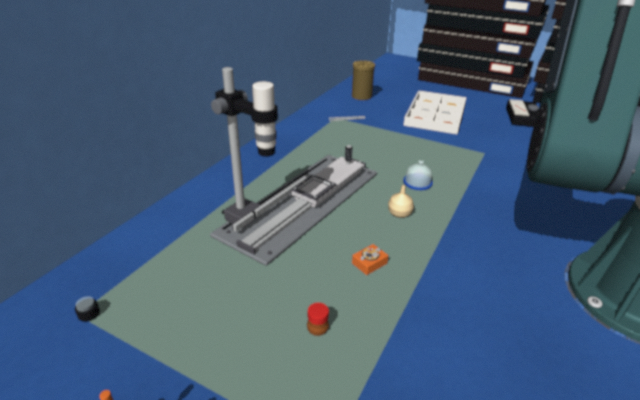

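View pics/top0.png

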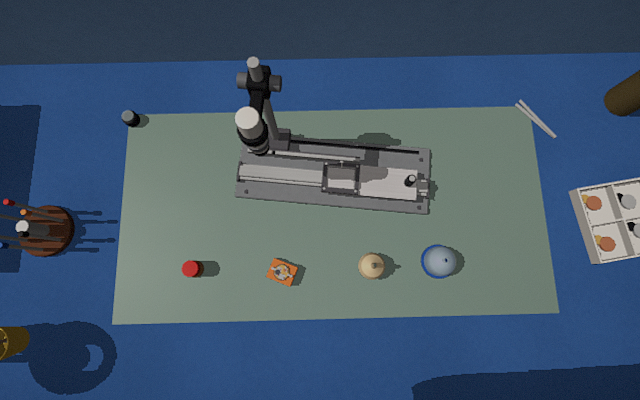

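```bash
cat >> h.py <<'E'
from scipy.spatial.transform import Rotation as Ro
def tool():
    s=sensors.observe(); q=np.array(s['ee_rot']); R=Ro.from_quat(q[[1,2,3,0]]).as_matrix(); return np.array(s['tcp_pos']),R,s
def cloud(c,m):
    r,k=np.nonzero(m&(c['depth']>0)); o,_=ray(c,0,0)
    f,cx,cy=K(c); d=np.stack([(k-cx)/f,-(r-cy)/f,-np.ones(len(r))],1)
    M=np.linalg.inv(np.array(c['world_to_cam'])); return M[:3,3]+(d@M[:3,:3].T)*c['depth'][r,k][:,None]
def plan(target, yaw_y=None):
    """target TCP world; yaw_y: wanted world angle (deg) of tool y, mod 180"""
    p,R,s=tool(); off=R.T@(np.array(target)-p); sp=None
    if yaw_y is not None:
        cur=np.degrees(np.arctan2(R[1,1],R[0,1])); d=((yaw_y-cur+90)%180)-90; sp=-d  # x points down
    print('offset',np.round(off,1).tolist(),'spin',sp,'now',np.round(p,1).tolist(),'t',s['t'],'q',np.round(s['joint_positions'],2).tolist())
E
python3 - <<'E'
from h import *
for n in ['top','side']:
    c=eyes.camera(n)
    for q in ['holder','stage','stand','microscope','blower','dust_cover','oil_jar']:
        for r in finder.cut_out(n,q)[:2]:
            P=cloud(c,r['region']); 
            zt=np.percentile(P[:,2],95)
            Q=P[(P[:,2]>15)&(P[:,2]<25)] if q=='holder' else P
            rect=cv2.minAreaRect(Q[:,:2].astype(np.float32)) if len(Q)>5 else None
            print(n,q,round(r['p'],2),np.round(r['rect']),len(P),'z',np.round(np.percentile(P[:,2],[5,50,95])),'med',np.round(np.median(P,0)),rect)
plan([450,170,230],0)
E
```

```text
top holder 0.77 [283. 273.  34.  29.] 543 z [19. 22. 28.] med [451. 161.  22.] ((451.1879577636719, 161.4853515625), (54.311710357666016, 41.083656311035156), 67.88529968261719)
top stage 0.7 [371. 182.  97.  35.] 2876 z [35. 38. 45.] med [633. -27.  38.] ((640.2339477539062, -28.126174926757812), (201.69996643066406, 76.84548950195312), 83.35540008544922)
top stand 0.63 [334. 175. 195.  75.] 10834 z [ 7. 11. 42.] med [647.  28.  11.] ((666.191650390625, 45.38751220703125), (424.2724304199219, 154.3258056640625), 83.33415222167969)
top microscope 0.58 [297. 108. 126. 109.] 3993 z [ 32. 272. 315.] med [709. 169. 272.] ((756.227783203125, 173.487548828125), (351.0980529785156, 182.8981475830078), 40.738250732421875)
top blower 0.46 [369. 181.  98.  36.] 2939 z [35. 38. 45.] med [633. -24.  38.] ((639.7886352539062, -24.685958862304688), (201.6858367919922, 75.16466522216797), 83.35540008544922)
top dust_cover 0.91 [438. 261.  34.  33.] 948 z [ 5. 39. 48.] med [ 464. -157.   39.] ((467.5973815917969, -166.54917907714844), (68.72684478759766, 74.78628540039062), 48.313148498535156)
top o
[... 880 characters left out ...]
36.99782180786133)
side blower 0.68 [402. 202.  28.  33.] 522 z [12. 35. 57.] med [455.  -9.  35.] ((462.0758056640625, -65.89781188964844), (52.63391876220703, 140.8421173095703), 5.408901691436768)
side dust_cover 0.88 [417. 174.  28.  24.] 643 z [ 3. 27. 48.] med [ 460. -148.   27.] ((474.3799743652344, -196.42066955566406), (70.77950286865234, 140.53602600097656), 16.569005966186523)
side oil_jar 0.8 [317. 320.  20.  32.] 614 z [ 7. 36. 43.] med [459. 351.  36.] ((462.62762451171875, 343.3094787597656), (31.625560760498047, 35.382633209228516), 29.874677658081055)
offset [1.4, -636.7, -479.6] spin -73.68354680820096 now [168.5, -575.8, 231.2] t 2.3 q [-1.4, 0.36, 1.51, -0.0, 1.27, -0.12]
```

Run:
```python
from h import *
plan([470,-220,200],0)
```

```text
offset [31.3, -256.8, -389.3] spin -73.68354680820096 now [168.5, -575.8, 231.2] t 2.3 q [-1.4, 0.36, 1.51, -0.0, 1.27, -0.12]
```

```bash
python3 -m inch '{"grip":[1,1,1,1,1,1,1,1,1,1],"offset":[[3,-26,-39],[6,-52,-78],[9,-78,-117],[12,-104,-156],[15,-130,-195],[18,-156,-234],[21,-182,-273],[25,-208,-312],[28,-234,-350],[31,-257,-389]],"spin":[-10,-20,-30,-40,-50,-60,-70,-80,-90,-100]}'
python3 - <<'E'
from h import *
plan([450,160,150],158)
E
```

```text
t: 3.55
tcp_pos: [470.5, -218.5, 200.4]
ee_rot: [0.602, 0.371, 0.602, -0.371]
wrist_force: [0.4, -1.2, -0.7]
gripper_width: 85.4
offset [50.3, 151.5, -347.5] spin 48.656995513353394 now [470.5, -218.5, 200.4] t 3.55 q [-0.57, 0.27, 1.72, 0.0, 1.14, -1.03]
```

Run:
```python
from h import *
yaw=np.radians(-6.7); X=np.array([np.cos(yaw),np.sin(yaw)]);Y=np.array([-np.sin(yaw),np.cos(yaw)])
for n in ['top','side']:
    c=eyes.camera(n); P=cloud(c,c['depth']>0)
    for lo,hi in [(120,186),(190,230),(230,300),(300,330)]:
        Q=P[(P[:,2]>lo)&(P[:,2]<hi)&(P[:,0]>560)&(P[:,0]<850)&(P[:,1]>100)&(P[:,1]<330)]
        if len(Q)<5: continue
        uv=np.stack([(Q[:,:2]-[646.3,47.7])@X,(Q[:,:2]-[646.3,47.7])@Y],1)
        T=uv[np.abs(uv[:,0])<32]
        print(n,lo,hi,len(T),np.percentile(T,[2,50,98],axis=0).round(0).tolist() if len(T)>5 else None)
    r=finder.tip_of(n,'stage_pocket')[0]; k=finder.tip_of(n,'stage_knob')[0]
    for a,z in((r,38),(k,66)):
        p=at_z(c,*a['at'],z)[:2]-[646.3,47.7]; print(n,'uv',p@X,p@Y)
```

```text
top 120 186 0 None
top 190 230 130 [[-20.0, 116.0], [-16.0, 126.0], [-0.0, 145.0]]
top 230 300 586 [[-24.0, 112.0], [-16.0, 125.0], [30.0, 153.0]]
top 300 330 520 [[-19.0, 118.0], [-5.0, 133.0], [13.0, 149.0]]
top uv -5.726931877107209 -11.125706584428924
top uv 0.707511656295518 -147.93411971056247
side 120 186 0 None
side 190 230 381 [[-20.0, 123.0], [-12.0, 145.0], [8.0, 151.0]]
side 230 300 967 [[-24.0, 123.0], [-13.0, 145.0], [29.0, 155.0]]
side 300 330 292 [[-19.0, 121.0], [-9.0, 141.0], [11.0, 150.0]]
side uv 3.3672864639149482 -24.743708823520137
side uv -3.251575075303262 -150.72887635487535
```

```bash
python3 -m inch '{"grip":[1,1,1,1,1,1,1,1,1,1],"offset":[[5,16,-35],[10,32,-70],[15,48,-105],[20,64,-140],[25,80,-175],[30,96,-210],[35,112,-245],[40,128,-280],[45,143,-315],[50,151,-347]],"spin":[5,10,15,20,25,30,35,40,45,48.7]}'
python3 - <<'E'
from h import *
plan([450,160,150],-22)
c=eyes.camera('wrist'); save(c,'w1.png')
for q in ['holder']:
    print(finder.tip_of('wrist',q))
    for r in finder.cut_out('wrist',q)[:2]:
        P=cloud(c,r['region']); print(r['p'],r['rect'],np.percentile(P[:,2],[5,50,95]))
        Q=P[(P[:,2]>17)&(P[:,2]<25)]; print(len(Q),cv2.minAreaRect(Q[:,:2].astype(np.float32)))
        Q=P[(P[:,2]>26)]; print(len(Q),cv2.minEnclosingCircle(Q[:,:2].astype(np.float32)))
E
```

```text
t: 5.1
tcp_pos: [451.8, 158.2, 150.5]
ee_rot: [0.392, 0.589, 0.392, -0.588]
wrist_force: [-0.1, -0.8, 0.6]
gripper_width: 85.5
offset [0.5, -2.3, -1.0] spin -0.6751878883113562 now [451.8, 158.2, 150.5] t 5.1 q [0.19, 0.28, 1.86, -0.0, 0.99, 0.59]
[{'at': [185.2, 315.2], 'p': 0.84}]
0.92 [313.9, 187.8, 48.0, 59.5] [21.42355164 23.48133898 28.567069  ]
1655 ((451.1893615722656, 161.2474365234375), (53.80728530883789, 41.512454986572266), 66.6092300415039)
867 ((451.684326171875, 161.14280700683594), 22.835477828979492)
```

View pics/w1.png

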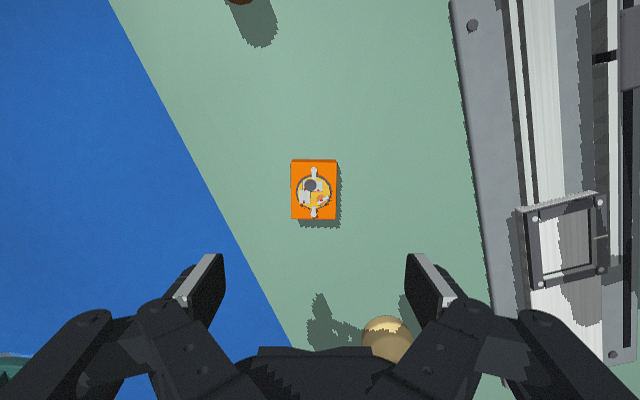

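Run:
```python
from h import *
plan([451.2,161.3,6],-23.2)
# triangulate movement/holder origin height: centroid of orange+movement in wrist vs top
c=eyes.camera('wrist'); t=eyes.camera('top'); s=eyes.camera('side')
obs=[]
for n,cc in(('wrist',c),('top',t)):
    r=finder.cut_out(n,'holder')[0]; y,x=np.nonzero(r['region']); obs.append((cc,y.mean(),x.mean())); print(n,r['p'],y.mean(),x.mean())
print(tri(obs))
```

```text
offset [144.2, -0.9, -3.3] spin 0.8542234025144779 now [450.9, 157.9, 150.2] t 5.25 q [0.19, 0.28, 1.86, -0.0, 0.99, 0.58]
wrist 0.57 187.61149761991945 314.43683632369095
top 0.58 180.99465776293823 368.9202003338898
(array([511.34414112, 136.43169618, 396.8701262 ]), [np.float64(112.86022376629896), np.float64(112.86022376629897)])
```

```bash
python3 - <<'E'
from h import *
c=eyes.camera('wrist'); t=eyes.camera('top'); t0=cv2.imread('pics/top0.png')[:,:,::-1].astype(int); w=c['color'].astype(int)
def cen(a,r0,r1,c0,c1):
    m=(a[...,0]>150)&(a[...,2]<90)&(a[...,0]-a[...,2]>90); mm=np.zeros_like(m); mm[r0:r1,c0:c1]=m[r0:r1,c0:c1]
    h=cv2.convexHull(np.argwhere(mm)[:,::-1].astype(np.int32)); M=cv2.moments(h); return M['m01']/M['m00'],M['m10']/M['m00'],cv2.minAreaRect(h)
a=cen(t0,250,295,255,310); b=cen(w,150,230,280,350); print(a,b)
print(tri([(t,a[0],a[1]),(c,b[0],b[1])]))
E
python3 -m inch '{"grip":[1,1,1,1,1,1,1,1,1,1],"offset":[[15,0,-1],[30,0,-2],[46,-1,-3.3],[64,-1,-3.3],[82,-1,-3.3],[100,-1,-3.3],[115,-1,-3.3],[128,-1,-3.3],[138,-1,-3.3],[144,-1,-3.3]],"spin":[0,0,0.5,0.8,0.8,0.8,0.8,0.8,0.8,0.8]}'
```

```text
(271.84759095378564, 281.30449033103895, ((281.3106384277344, 271.75445556640625), (25.4615421295166, 20.38461685180664), 22.61986541748047)) (187.24414210128495, 312.90879314688834, ((313.0, 187.5), (59.0, 46.0), 90.0))
(array([451.26925567, 161.68855673,  15.81701159]), [np.float64(0.11941863520938013), np.float64(0.11941863520932446)])
t: 6.85
tcp_pos: [451.4, 161.6, 5.7]
ee_rot: [-0.389, -0.59, -0.389, 0.59]
wrist_force: [-0.1, 0.1, 0.4]
gripper_width: 85.2
```

```bash
python3 -m inch '{"grip":[0.7,0.55,0.4,0.3,0.2,0.1,0,0,0,0],"offset":[[0,0,0],[0,0,0],[0,0,0],[0,0,0],[0,0,0],[0,0,0],[0,0,0],[0,0,0],[0,0,0],[0,0,0]],"spin":[0,0,0,0,0,0,0,0,0,0]}'
python3 - <<'E'
from h import *
c=eyes.camera('wrist'); save(c,'w2.png'); plan([451.2,161.3,150],-6.7)
E
```

```text
t: 8.1
tcp_pos: [452.0, 161.7, 7.1]
ee_rot: [0.39, 0.591, 0.389, -0.59]
wrist_force: [-1.1, -0.2, 5.9]
gripper_width: 40.6
offset [-142.9, -0.5, 0.5] spin -16.47921422416725 now [452.0, 161.7, 7.1] t 8.15 q [0.2, 0.53, 1.98, 0.0, 0.64, 0.6]
```

View pics/w2.png

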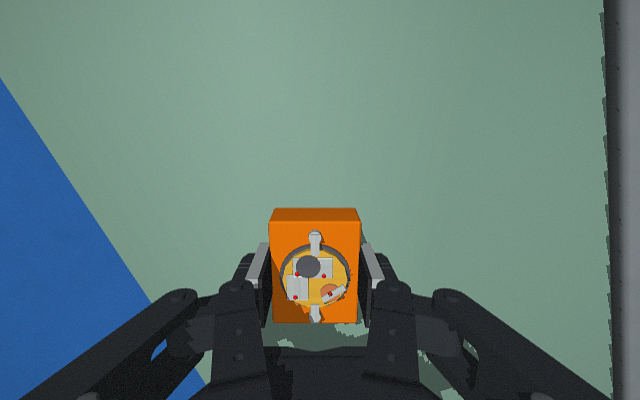

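```bash
python3 -m inch '{"grip":[0,0,0,0,0,0,0,0,0,0],"offset":[[-4,0,0],[-10,0,0],[-20,0,0],[-35,0,0],[-50,0,0],[-68,0,0],[-86,0,0],[-104,0,0],[-120,0,0],[-130,0,0]],"spin":[0,0,0,0,0,0,0,0,0,0]}'
python3 - <<'E'
from h import *
c=eyes.camera('wrist'); save(c,'w3.png'); plan([640,35,150],-6.7)
s=eyes.camera('side'); cv2.imwrite('pics/s3.png',cv2.resize(s['color'][130:290,290:450,::-1],(640,640),interpolation=cv2.INTER_CUBIC)[:600])
r=finder.cut_out('side','holder'); 
for a in r[:2]:
  P=cloud(s,a['region']); print(a['p'],a['rect'],np.percentile(P[:,2],[2,10,50,90,98]))
r=finder.cut_out('wrist','holder')
for a in r[:1]:
  P=cloud(c,a['region']); print(a['p'],a['rect'],np.percentile(P[:,2],[2,10,50,90,98]))
for a in finder.cut_out('wrist','stage')[:1]:
  P=cloud(c,a['region']); print(a['p'],a['rect'],np.percentile(P[:,2],[2,10,50,90,98]))
print(finder.tip_of('wrist','stage_pocket'),finder.tip_of('wrist','holder'))
E
```

```text
t: 9.4
tcp_pos: [451.9, 161.7, 137.9]
ee_rot: [0.39, 0.591, 0.389, -0.59]
wrist_force: [0.3, 0.0, -1.2]
gripper_width: 40.4
offset [-11.0, 222.4, 42.7] spin -16.479585306856762 now [452.4, 161.8, 138.6] t 9.45 q [0.2, 0.3, 1.87, 0.0, 0.96, 0.6]
0.7 [367.8, 201.0, 22.1, 32.8] [135.07304084 138.41418047 153.10541306 158.23433823 159.55874214]
0.66 [315.4, 263.9, 94.1, 117.5] [136.60065028 150.6715443  154.12255203 158.86944323 159.75601956]
0.68 [574.4, 297.6, 101.7, 204.8] [30.03587687 37.71302737 39.27697312 45.2389295  56.66158685]
[{'at': [248.2, 576.9], 'p': 0.87}] [{'at': [252.8, 313.2], 'p': 0.76}]
```

View pics/w3.png

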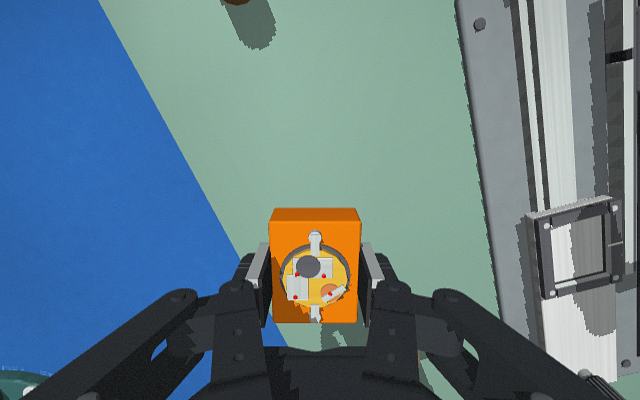

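View pics/s3.png

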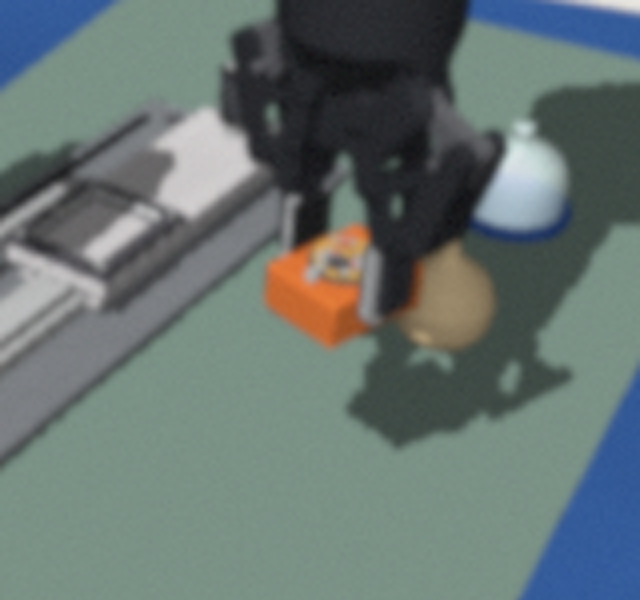

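Run:
```python
from h import *
plan([632,-35,140],-6.7)
```

```text
offset [-4.4, 243.7, 109.3] spin -16.4833619401073 now [451.0, 161.4, 135.8] t 9.75 q [0.2, 0.31, 1.88, 0.0, 0.96, 0.6]
```

```bash
python3 -m inch '{"grip":[0,0,0,0,0,0,0,0,0,0],"offset":[[0,15,5],[0,42,18],[0,72,32],[0,104,47],[0,136,62],[0,168,76],[0,197,89],[0,222,100],[0,237,107],[0,244,109]],"spin":[0,-2,-4,-6,-8,-10,-12,-14,-15.5,-16.5]}'; python3 -m inch '{"grip":[0,0,0,0,0,0,0,0,0,0],"offset":[[0,0,0],[0,0,0],[0,0,0],[0,0,0],[0,0,0],[0,0,0],[0,0,0],[0,0,0],[0,0,0],[0,0,0]],"spin":[0,0,0,0,0,0,0,0,0,0]}'
python3 - <<'E'
from h import *
c=eyes.camera('wrist'); save(c,'w4.png'); np.savez('w4.npz',**c)
for i in range(3):
    p,R,s=tool(); print(p.round(1),np.degrees(np.arctan2(R[1,1],R[0,1])),s['t']); c2=eyes.camera('wrist')
for q in ['stage_pocket','stage_knob','stage_ball','holder','microscope']:
    for r in finder.tip_of('wrist',q)[:2]: print(q,r,deproj(c,*np.clip(r['at'],0,[399,639])))
E
```

```text
t: 11.0
tcp_pos: [633.8, -36.4, 135.7]
ee_rot: [-0.47, -0.528, -0.47, 0.529]
wrist_force: [-1.2, 0.0, -1.3]
gripper_width: 40.6
t: 12.25
tcp_pos: [632.9, -34.7, 136.3]
ee_rot: [0.47, 0.528, 0.47, -0.528]
wrist_force: [0.1, -0.2, -0.9]
gripper_width: 40.3
[632.9 -34.7 136.3] -6.68435883082037 12.3
[632.9 -34.7 136.3] -6.682516891609562 12.35
[632.9 -34.7 136.3] -6.683498173860631 12.4
stage_pocket {'at': [114.6, 320.6], 'p': 0.81} [644.8630393   34.58373783  38.91856294]
stage_ball {'at': [114.5, 365.2], 'p': 0.67} [678.69148923  30.67780952  37.16574008]
holder {'at': [254.5, 316.8], 'p': 0.56} [634.46814238 -22.59330995 157.24667072]
```

View pics/w4.png

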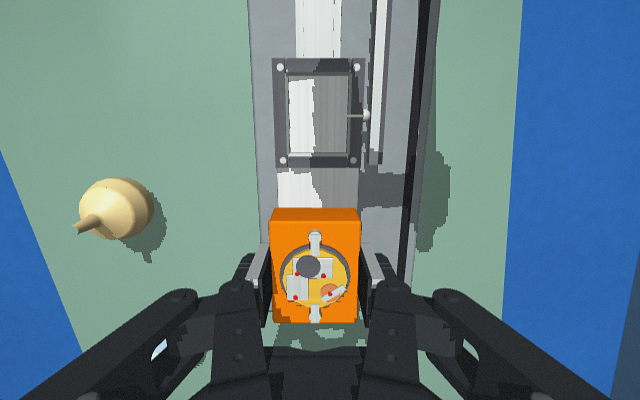

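```bash
cat > m.py <<'E'
from h import *
c=dict(np.load('w4.npz')); c={k:(v if v.ndim else float(v)) for k,v in c.items()}
p=np.array([632.9,-34.7,136.3]); a=np.radians(-6.68); X=np.array([np.cos(a),np.sin(a)]);Y=np.array([-np.sin(a),np.cos(a)])
m=np.zeros((400,640),bool); m[45:175,262:378]=1
P=cloud(c,m); Q=P[(P[:,2]>42)&(P[:,2]<47)]
# drop ball/pin region
uv=np.stack([(Q[:,:2]-p[:2])@X,(Q[:,:2]-p[:2])@Y],1); print('rim z',np.median(Q[:,2]),len(Q))
print('rim pct',np.percentile(uv,[0.5,1,99,99.5],axis=0).round(1).tolist())
print(cv2.minAreaRect(Q[:,:2].astype(np.float32)))
F=P[(P[:,2]>36)&(P[:,2]<40.5)]; fu=np.stack([(F[:,:2]-p[:2])@X,(F[:,:2]-p[:2])@Y],1)
k=(abs(fu[:,0])<30); 
m=np.zeros((400,640),bool); m[200:330,262:368]=1
P=cloud(c,m); Q=P[(P[:,2]>130)]
print('hold z hist',np.histogram(Q[:,2],bins=np.arange(130,165,2)))
T=Q[(Q[:,2]>148)&(Q[:,2]<156.5)]; uv=np.stack([(T[:,:2]-p[:2])@X,(T[:,:2]-p[:2])@Y],1)
print('holder uv',np.percentile(uv,[0.5,50,99.5],axis=0).round(1).tolist(),cv2.minAreaRect(T[:,:2].astype(np.float32)))
E
python3 m.py
```

```text
rim z 44.83716842212321 5080
rim pct [[-31.2, 31.2], [-31.0, 31.3], [34.3, 108.5], [34.5, 108.6]]
((647.2725830078125, 35.42325973510742), (83.61174774169922, 79.26161193847656), 86.67675018310547)
hold z hist (array([  55,   94,  100,   98,  124,  106,  128,  150,  147,  173, 2611,
       3107,  913, 2429,  375,   92,   90]), array([130, 132, 134, 136, 138, 140, 142, 144, 146, 148, 150, 152, 154,
       156, 158, 160, 162, 164]))
holder uv [[-23.0, -27.3], [-0.2, 7.1], [21.2, 26.3]] ((631.6524047851562, -35.180931091308594), (55.19276428222656, 49.12594985961914), 81.9202651977539)
```

```bash
cat >> m.py <<'E'
print('----')
col=c['color'].astype(int)
f,cx,cy=K(c)
zz=np.zeros((400,640)); M=np.linalg.inv(c['world_to_cam'])
rr,kk=np.mgrid[0:400,0:640]; d=np.stack([(kk-cx)/f,-(rr-cy)/f,-np.ones_like(kk,float)],-1)
W=M[:3,3]+(d@M[:3,:3].T)*c['depth'][...,None]
U=(W[...,:2]-p[:2])@X; V=(W[...,:2]-p[:2])@Y; Z=W[...,2]
# orange top
om=(col[...,0]>130)&(col[...,2]<70)&(Z>150.0)&(Z<156)
for r in range(225,320,10):
    k=np.nonzero(om[r])[0]
    if len(k)>5: print(r,k.min(),k.max(),'u',at_z(c,r,k.min()-.5,153)[:2].__sub__(p[:2])@X,(at_z(c,r,k.max()+.5,153)[:2]-p[:2])@X, Z[r,k.min()+2],Z[r,k.max()-2])
# rim
rm=(Z>42.5)&(Z<47.5); rm[:45]=0; rm[175:]=0; rm[:,:262]=0; rm[:,378:]=0
L=[];Rr=[]
for r in list(range(72,105))+list(range(125,155)):
    k=np.nonzero(rm[r])[0]
    a1=at_z(c,r,k.min()-.5,44.5); b1=at_z(c,r,k.max()+.5,44.5); L.append((a1[:2]-p[:2])@np.array([X,Y]).T); Rr.append((b1[:2]-p[:2])@np.array([X,Y]).T)
for n,A in(('L',L),('R',Rr)):
    A=np.array(A); g=np.polyfit(A[:,1],A[:,0],1); print(n,'slope deg',np.degrees(np.arctan(g[0])),'u at v70',np.polyval(g,70),np.std(A[:,0]-np.polyval(g,A[:,1])))
T=[];B=[]
for k in range(285,352):
    r=np.nonzero(rm[:,k])[0]; 
    a1=at_z(c,r.min()-.5,k,44.5); b1=at_z(c,r.max()+.5,k,44.5); T.append((a1[:2]-p[:2])@np.array([X,Y]).T); B.append((b1[:2]-p[:2])@np.array([X,Y]).T)
for n,A in(('T',T),('B',B)):
    A=np.array(A); g=np.polyfit(A[:,0],A[:,1],1); print(n,'slope deg',np.degrees(np.arctan(g[0])),'v at u1.5',np.polyval(g,1.5),np.std(A[:,1]-np.polyval(g,A[:,0])))
oc=om.copy()
for k in range(280,350,10):
    r=np.nonzero(oc[:,k])[0]
    print(k,r.min(),r.max(),[(at_z(c,x,k,153)[:2]-p[:2])@Y for x in(r.min()-.5,r.max()+.5)])
E
python3 m.py | sed -n '/----/,$p'
python3 -c "
import cv2;i=cv2.imread('pics/w4.png')[40:340,250:390];cv2.imwrite('pics/w4z.png',cv2.resize(i,None,fx=2,fy=2,interpolation=cv2.INTER_NEAREST))"
```

```text
----
225 269 360 u -21.208597178375626 19.489107503237047 152.5693380077644 151.71298966119153
235 269 360 u -21.41196786787942 19.692855095728152 152.0214547366229 152.05998885098933
245 269 360 u -21.619448090947536 19.900720649559002 151.22059546998378 152.13939695421618
255 271 358 u -20.919515336275413 19.200826682023415 151.33599701510784 152.05243027694007
265 272 357 u -20.665670202403394 18.9472019652191 152.2051385226212 152.18407167562216
275 272 357 u -20.871861279978745 19.15379413911362 151.90005902075774 152.48273708714981
285 273 357 u -20.612168156672848 19.36473762813266 151.25944344478694 152.09908300306796
295 273 357 u -20.822178620223323 19.58017136877457 152.73821385683294 152.47834760449783
305 274 356 u -20.5563640604092 19.319713547862477 152.82922385769916 151.75143595037522
315 273 356 u -21.25589972041283 19.53934272971631 152.75117092311385 151.48872222097174
L slope deg -0.08603243400514804 u at v70 -31.39462273632445 0.1993348786598837
R slope deg 0.05449299582194713 u at v70 34.7585055871778 0.2308661739261387
T slope deg -0.39418601915359364 v at u1.5 108.68749914600325 1.0747465238800744
B slope deg -0.739964307003379 v at u1.5 31.03558905906245 1.0287051895309423
280 219 322 [np.float64(27.504131451655002), np.float64(-26.479058520043633)]
290 219 321 [np.float64(27.50335039446907), np.float64(-25.903554389577664)]
300 220 322 [np.float64(27.0361414152751), np.float64(-26.48330853932791)]
310 220 322 [np.float64(27.035349780804548), np.float64(-26.48543369716633)]
320 220 322 [np.float64(27.034558113262353), np.float64(-26.487558953811533)]
330 219 322 [np.float64(27.50022583974207), np.float64(-26.4896843092703)]
340 219 321 [np.float64(27.49944461955432), np.float64(-25.91410196517426)]
```

View pics/w4z.png

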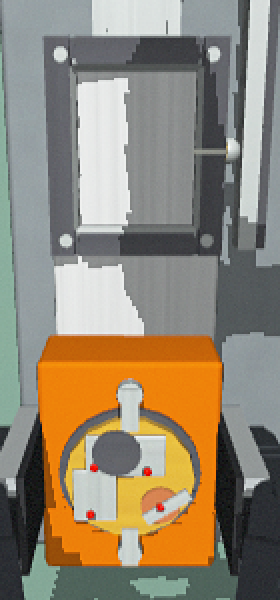

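```bash
python3 -m inch '{"grip":[0,0,0,0,0,0,0,0,0,0],"offset":[[5,0,0],[14,1,0],[24,2,0],[34,2,0],[44,2,0],[53,2,0],[60,2,0],[64,2,0],[66,2,0],[66,2,0]],"spin":[0,0,0,0,0,0,0,0,0,0]}'
python3 - <<'E'
from h import *
c=eyes.camera('wrist'); save(c,'w5.png'); np.savez('w5.npz',**c); p,R,s=tool(); print(p,np.degrees(np.arctan2(R[1,1],R[0,1])),s['t'],s['wrist_force'])
i=cv2.imread('pics/w5.png')[:,230:410];cv2.imwrite('pics/w5z.png',cv2.resize(i,None,fx=1.5,fy=1.5,interpolation=cv2.INTER_NEAREST))
E
```

```text
t: 13.95
tcp_pos: [635.0, -34.9, 70.4]
ee_rot: [0.47, 0.528, 0.47, -0.528]
wrist_force: [0.4, -0.1, -0.8]
gripper_width: 40.1
[635.11403877 -34.94330321  70.54230772] -6.681143695972855 14.0 [ 0.72871661 -0.27630365 -1.44457699]
```

View pics/w5z.png

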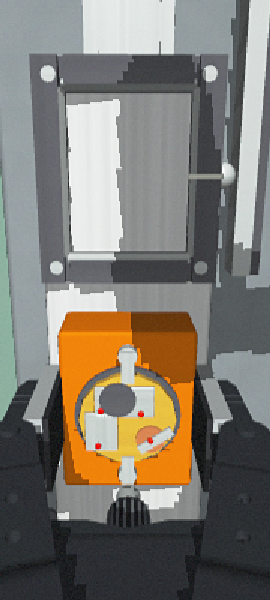

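```bash
cat > m2.py <<'E'
from h import *
c=dict(np.load('w5.npz')); c={k:(v if v.ndim else float(v)) for k,v in c.items()}
p=np.array([635.1,-34.9,70.5]); a=np.radians(-6.68); X=np.array([np.cos(a),np.sin(a)]);Y=np.array([-np.sin(a),np.cos(a)])
B2=np.array([X,Y]).T
f,cx,cy=K(c); M=np.linalg.inv(c['world_to_cam'])
rr,kk=np.mgrid[0:400,0:640]; d=np.stack([(kk-cx)/f,-(rr-cy)/f,-np.ones_like(kk,float)],-1)
W=M[:3,3]+(d@M[:3,:3].T)*c['depth'][...,None]; Z=W[...,2]; col=c['color'].astype(int)
uv=lambda r,k,z:(at_z(c,r,k,z)[:2]-p[:2])@B2
om=(col[...,0]>100)&(col[...,2]<70)&(Z>84)&(Z<89)
print('orange z',np.median(Z[om]))
zt=np.median(Z[om])
o=[]
for r in range(230,320,6):
    k=np.nonzero(om[r])[0]
    if len(k)>5: o.append((uv(r,k.min()-.5,zt)[0],uv(r,k.max()+.5,zt)[0]))
print('holder u',np.median(o,0),np.median(o,0).mean())
o=[]
for k in range(285,345,6):
    r=np.nonzero(om[:,k])[0]; o.append((uv(r.min()-.5,k,zt)[1],uv(r.max()+.5,k,zt)[1]))
print('holder v',np.median(o,0),np.median(o,0).mean())
# slope of side edges
rm=(Z>42.5)&(Z<47); rm[:25]=0; rm[195:]=0; rm[:,:245]=0; rm[:,381:]=0
print('rim z',np.median(Z[rm]))
zr=np.median(Z[rm])
L=[];R=[]
for r in list(range(60,105))+list(range(128,165)):
    k=np.nonzero(rm[r])[0]; L.append(uv(r,k.min()-.5,zr)); R.append(uv(r,k.max()+.5,zr))
for n,A in(('L',L),('R',R)):
    A=np.array(A); g=np.polyfit(A[:,1],A[:,0],1); print(n,'deg',np.degrees(np.arctan(g[0])),'u',np.polyval(g,70))
T=[];B=[]
for k in range(280,350):
    r=np.nonzero(rm[:,k])[0]; T.append(uv(r.min()-.5,k,zr)); B.append(uv(r.max()+.5,k,zr))
for n,A in(('T',T),('B',B)):
    A=np.array(A); print(n,np.median(A[:,1]))
for q in ['stage_pocket']:
    pass
E
python3 m2.py
```

```text
orange z 86.1181472475819
holder u [-21.50439516  19.55149201] -0.9764515757286514
holder v [ 26.88273037 -27.28585306] -0.20156134486311572
rim z 44.868934169837786
L deg 0.05842214121695291 u -33.58917854855188
R deg 0.05940151719174291 u 32.43591460584151
T 108.70545801869095
B 31.080458154967335
```

```bash
python3 -m inch '{"grip":[0,0,0,0,0,0,0,0,0,0],"offset":[[0,0,-5],[0,0.5,-15],[0,0.5,-28],[0,0.5,-40],[0,0.5,-52],[0,0.5,-62],[0,0.5,-67],[0,0.5,-69.8],[0,0.5,-69.8],[0,0.5,-69.8]],"spin":[0,0,0,0,0,0,0,0,0,0]}';  python3 -m inch '{"grip":[0,0,0,0,0,0,0,0,0,0],"offset":[[3,0,0],[7,0,0],[11,0,0],[14,0,0],[16,0,0],[17,0,0],[18,0,0],[18,0,0],[18,0,0],[18,0,0]],"spin":[0,0,0,0,0,0,0,0,0,0]}'
python3 - <<'E'
from h import *
c=eyes.camera('wrist'); save(c,'w6.png'); np.savez('w6.npz',**c); p,R,s=tool(); print(p,np.degrees(np.arctan2(R[1,1],R[0,1])),s['t'],s['wrist_force'])
s=eyes.camera('side'); cv2.imwrite('pics/s6.png',cv2.resize(s['color'][110:250,240:400,::-1],None,fx=4,fy=4,interpolation=cv2.INTER_CUBIC))
E
```

```text
t: 15.25
tcp_pos: [643.5, 34.0, 70.3]
ee_rot: [-0.47, -0.528, -0.47, 0.528]
wrist_force: [0.3, -0.1, -0.8]
gripper_width: 40.5
t: 16.5
tcp_pos: [643.6, 34.3, 52.4]
ee_rot: [0.47, 0.528, 0.47, -0.528]
wrist_force: [-0.4, 0.1, -1.0]
gripper_width: 40.7
[643.56894305  34.33978461  52.39503194] -6.684874127981607 16.55 [-0.08769262 -0.42827236 -0.41393555]
```

View pics/w6.png

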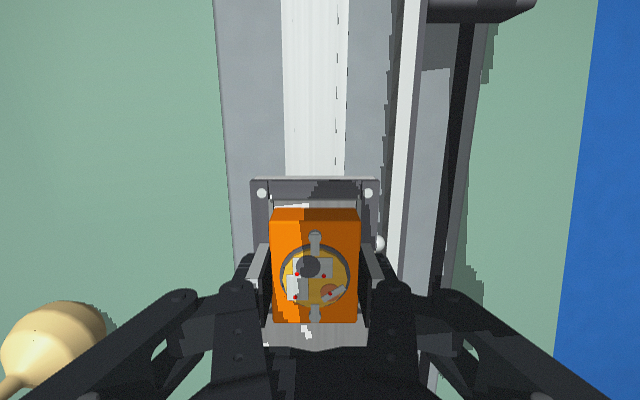

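View pics/s6.png

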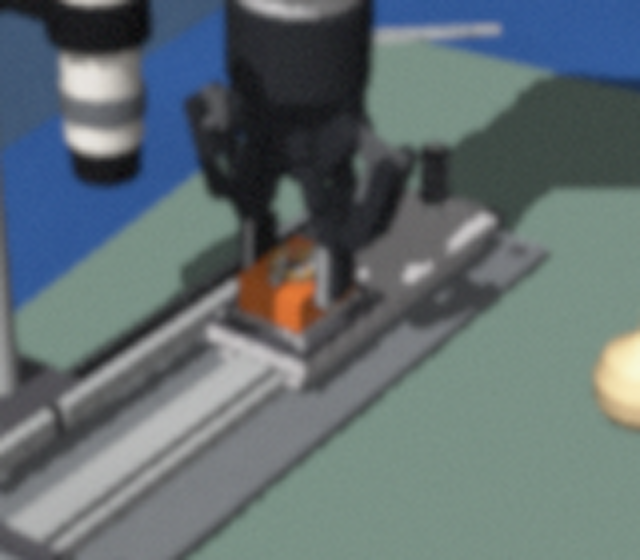

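```bash
sed -e "s/w5.npz/w6.npz/; s/635.1,-34.9,70.5/643.6,34.3,52.4/; s/(Z>84)&(Z<89)/(Z>66)\&(Z<71)/" m2.py | sed '/^L=\[\]/,$d' > m3.py
cat >> m3.py <<'E'
rm=(Z>42.5)&(Z<47); rm[:170]=0; rm[230:]=0; rm[:,:240]=0; rm[:,383:]=0
zr=np.median(Z[rm]); print(zr)
o=[]
for r in range(186,222,3):
    k=np.nonzero(rm[r])[0]; o.append((uv(r,k.min()-.5,zr)[0],uv(r,k.max()+.5,zr)[0])); 
print(np.round(o,1).tolist(),np.median(o,0).mean())
T=[uv(np.nonzero(rm[:,k])[0].min()-.5,k,zr)[1] for k in range(265,365,5)]; print('front edge v',np.median(T))
E
python3 m3.py
```

```text
orange z 68.13253715921059
holder u [-21.42845243  19.50197939] -0.9632365186588885
holder v [ 26.7397426  -27.19517065] -0.22771402677967423
rim z 44.90025775575367
44.86746981881265
[[-33.9, 32.1], [-33.9, 32.2], [-34.0, 32.3], [-34.1, 31.9], [-34.2, 32.0], [-33.8, 32.1], [-33.9, 32.2], [-34.0, 32.3], [-34.1, 31.8], [-34.2, 31.9], [-33.8, 32.0], [-33.9, 32.1]] -0.9522987291166984
front edge v 39.75193988507987
```

```bash
python3 -m inch '{"grip":[0,0,0,0,0,0,0,0,0,0],"offset":[[0,0,-0.7],[1,0,-0.7],[2,0,-0.7],[3,0,-0.7],[4,0,-0.7],[4.7,0,-0.7],[5.3,0,-0.7],[5.8,0,-0.7],[6,0,-0.7],[6,0,-0.7]],"spin":[0,0,0,0,0,0,0,0,0,0]}'
```

```text
t: 17.85
tcp_pos: [643.6, 35.1, 46.3]
ee_rot: [0.47, 0.528, 0.47, -0.528]
wrist_force: [0.7, -0.2, -1.1]
gripper_width: 40.4
```

```bash
python3 -m inch '{"grip":[0,0,0,0,0,0,0,0,0,0],"offset":[[0.2,0,0],[0.4,0,0],[0.6,0,0],[0.8,0,0],[1,0,0],[1.1,0,0],[1.2,0,0],[1.2,0,0],[1.2,0,0],[1.2,0,0]],"spin":[0,0,0,0,0,0,0,0,0,0]}'
```

```text
t: 19.1
tcp_pos: [643.6, 35.1, 45.2]
ee_rot: [0.47, 0.528, 0.47, -0.528]
wrist_force: [0.8, -0.0, -0.5]
gripper_width: 40.4
```

```bash
python3 -m inch '{"grip":[0,0,0,0,0,0,0,0,0,0],"offset":[[0.2,0,0],[0.3,0,0],[0.4,0,0],[0.5,0,0],[0.6,0,0],[0.7,0,0],[0.8,0,0],[0.8,0,0],[0.8,0,0],[0.8,0,0]],"spin":[0,0,0,0,0,0,0,0,0,0]}'
```

```text
t: 20.35
tcp_pos: [643.6, 35.1, 45.1]
ee_rot: [0.47, 0.528, 0.47, -0.528]
wrist_force: [-3.1, -0.4, 8.2]
gripper_width: 40.1
```

```bash
python3 -m inch '{"grip":[0,0.3,0.5,0.6,0.7,0.8,0.8,0.8,0.8,0.8],"offset":[[-0.4,0,0],[-0.4,0,0],[-0.4,0,0],[-0.4,0,0],[-0.4,0,0],[-0.4,0,0],[-0.4,0,0],[-0.4,0,0],[-0.4,0,0],[-0.4,0,0]],"spin":[0,0,0,0,0,0,0,0,0,0]}'
python3 - <<'E'
from h import *
c=eyes.camera('wrist'); save(c,'w7.png'); np.savez('w7.npz',**c)
i=cv2.imread('pics/w7.png')[150:350,210:430];cv2.imwrite('pics/w7z.png',cv2.resize(i,None,fx=3,fy=3,interpolation=cv2.INTER_NEAREST))
E
```

```text
t: 21.6
tcp_pos: [643.6, 35.1, 44.8]
ee_rot: [0.47, 0.528, 0.47, -0.528]
wrist_force: [0.0, 0.1, -0.1]
gripper_width: 68.5
```

View pics/w7z.png

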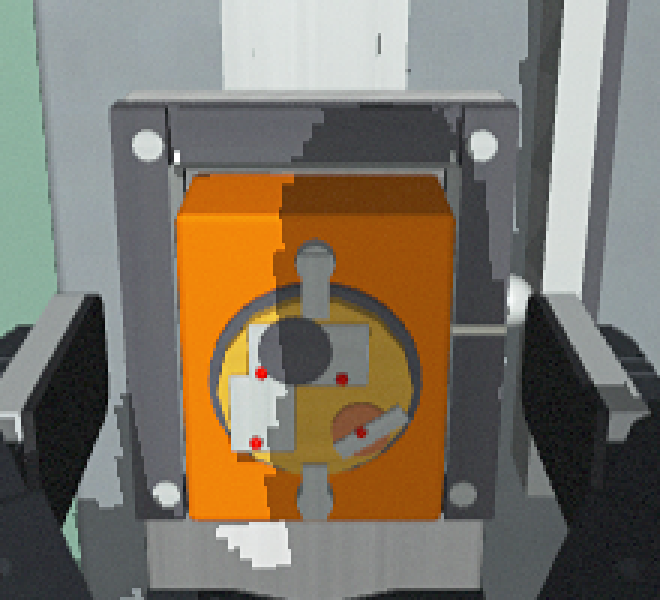

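```bash
python3 -m inch '{"grip":[0.8,0.9,1,1,1,1,1,1,1,1],"offset":[[-4,0,0],[-12,0,0],[-22,0,0],[-34,0,0],[-46,0,0],[-58,0,0],[-69,0,0],[-77,0,0],[-82,0,0],[-85,0,0]],"spin":[0,0,0,0,0,0,0,0,0,0]}'
python3 - <<'E'
from h import *
c=eyes.camera('wrist'); save(c,'w8.png'); np.savez('w8.npz',**c)
def m(a): return (a[...,0]>100)&(a[...,2]<70)
p,R,s=tool(); print(p,s['t'],s['wrist_force'])
f,cx,cy=K(c)
P=cloud(c,m(c['color'].astype(int))&(np.indices((400,640))[0]>180)&(abs(np.indices((400,640))[1]-315)<60))
print('orange z',np.percentile(P[:,2],[5,50,95]))
rr=np.zeros((400,640),bool); rr[150:330,230:400]=1
A=cloud(c,rr); q=A[(A[:,2]>42.5)&(A[:,2]<46.5)]; print('rim z',np.median(q[:,2]))
T=P[P[:,2]>58.5]; Cx=np.linalg.lstsq(np.c_[T[:,:2],np.ones(len(T))],T[:,2],rcond=None)[0]; print('tilt slopes',Cx[:2])
for q_ in ['stage_pocket','stage_knob','holder','stage_ball','microscope']:
    print(q_,[(x['at'],round(x['p'],2),deproj(c,*np.clip(x['at'],0,[399,639])).round(1)) for x in finder.tip_of('wrist',q_)[:1]])
E
```

```text
t: 22.9
tcp_pos: [643.5, 35.0, 129.9]
ee_rot: [-0.47, -0.528, -0.47, 0.528]
wrist_force: [-0.3, 0.5, -0.2]
gripper_width: 85.2
[643.66365095  35.02931989 130.08880016] 22.95 [0.58681576 0.62297132 0.51482513]
orange z [59.90074773 61.1065734  65.57356026]
rim z 44.85210467240131
tilt slopes [ 0.01245218 -0.00621177]
stage_pocket [([267.8, 136.4], 0.37, array([478.9,  -6.5,  29.9]))]
stage_knob []
holder [([205.9, 313.5], 0.61, array([643. ,  43.7,  66.9]))]
stage_ball []
microscope []
```

View pics/w8.png

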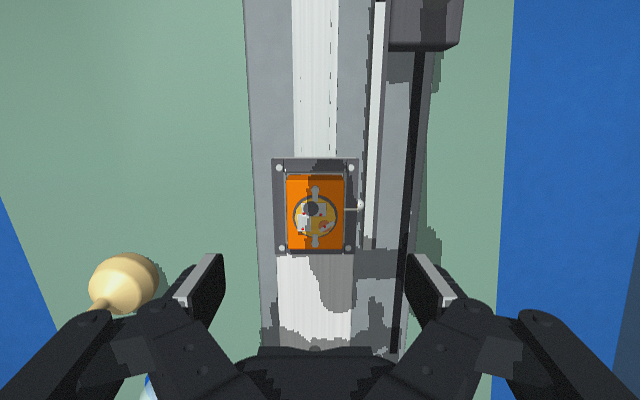

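```bash
python3 -m inch '{"grip":[1,1,1,1,1,1,1,1,1,1],"offset":[[0,0,10],[0,0,30],[0,0,50],[0,0,70],[0,0,90],[0,0,110],[0,0,125],[0,0,135],[0,0,140],[0,0,140]],"spin":[-5,-15,-25,-35,-45,-55,-65,-75,-84,-90]}'
python3 - <<'E'
from h import *
c=eyes.camera('wrist'); save(c,'w9.png'); np.savez('w9.npz',**c); plan([627.3,-104,47],83.3)
for q_ in ['stage_pocket','stage_knob','holder','stage_ball','microscope']:
    print(q_,[(x['at'],round(x['p'],2),deproj(c,*np.clip(x['at'],0,[399,639])).round(1)) for x in finder.tip_of('wrist',q_)[:1]])
for a in finder.cut_out('wrist','stage_knob')[:1]: print(a['p'],a['rect'])
rr=np.zeros((400,640),bool); rr[100:330,230:400]=1
A=cloud(c,rr); q=A[(A[:,2]>70)&(A[:,2]<88)]; print(len(q),np.percentile(q,[2,50,98],axis=0).round(1).tolist())
E
```

```text
t: 24.45
tcp_pos: [627.1, -104.5, 129.4]
ee_rot: [0.706, 0.04, 0.706, -0.04]
wrist_force: [-0.1, 0.5, 0.7]
gripper_width: 85.3
offset [82.4, 0.3, 0.2] spin 0.4250279318234078 now [627.1, -104.3, 129.4] t 24.5 q [-0.27, 0.51, 1.54, 0.0, 1.1, -1.73]
stage_pocket []
stage_knob [([219.9, 316.8], 0.76, array([ 621.7, -101.9,   86.5]))]
holder [([204.7, 487.3], 0.74, array([632.5,  20.3,  62.9]))]
stage_ball [([242.7, 478.3], 0.78, array([670.8,  24.3,  45.3]))]
microscope []
0.89 [421.0, 207.3, 263.7, 85.5]
693 [[617.1, -112.8, 71.3], [623.5, -104.3, 84.8], [633.0, -96.1, 86.5]]
```

View pics/w9.png

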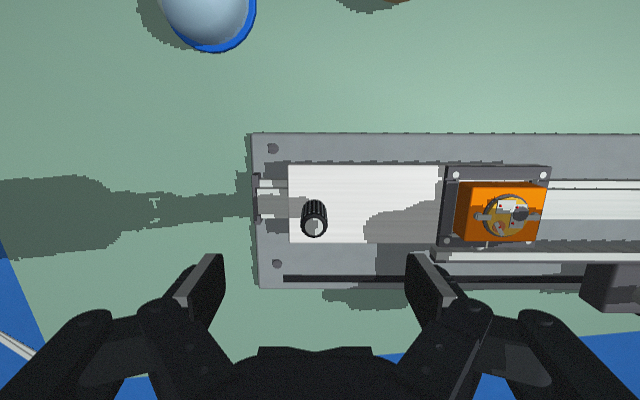

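```bash
python3 - <<'E'
from h import *
c=dict(np.load('w9.npz')); c={k:(v if v.ndim else float(v)) for k,v in c.items()}
rr=np.zeros((400,640),bool); rr[190:245,290:340]=1
A=cloud(c,rr); q=A[(A[:,2]>83)&(A[:,2]<88)]; print(len(q),cv2.minEnclosingCircle(q[:,:2].astype(np.float32)))
# notch from side camera
E
python3 -m inch '{"grip":[1,1,1,1,1,1,1,1,1,1],"offset":[[6,0,0],[16,0,0],[27,0,0],[38,0,0],[49,0,0],[59,0,0],[68,0,0],[75,0,0],[80,0,0],[82,0,0]],"spin":[0,0,0,0,0,0,0,0,0,0]}'
```

```text
519 ((625.6102905273438, -104.57279205322266), 9.006547927856445)
t: 26.05
tcp_pos: [627.3, -104.0, 47.5]
ee_rot: [0.706, 0.041, 0.706, -0.041]
wrist_force: [-0.4, 1.1, 0.1]
gripper_width: 85.6
```

Run:
```python
from h import *
s=eyes.camera('side'); save(s,'s9.png'); cv2.imwrite('pics/s9z.png',cv2.resize(s['color'][150:260,205:345,::-1],None,fx=5,fy=5,interpolation=cv2.INTER_CUBIC)); t=eyes.camera('top'); cv2.imwrite('pics/t9z.png',cv2.resize(t['color'][100:230,220:380,::-1],None,fx=4,fy=4,interpolation=cv2.INTER_CUBIC))
print(at_z(s,214,254.5,39))
```

```text
[696.41525256 181.25976656  39.        ]
```

View pics/s9z.png

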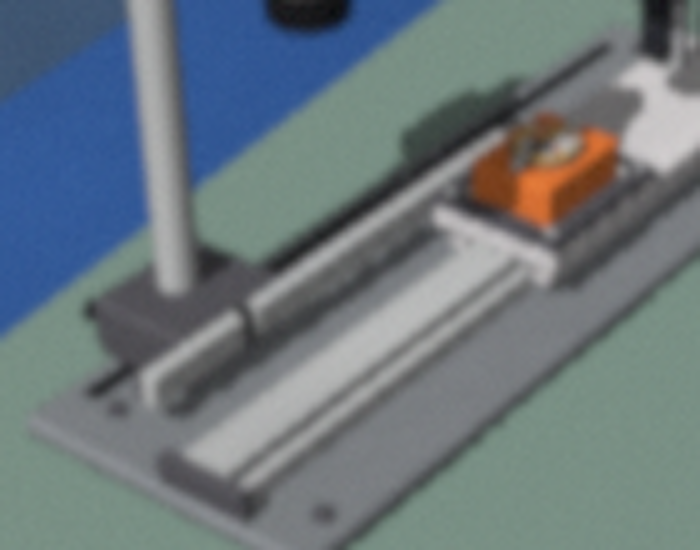

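View pics/t9z.png

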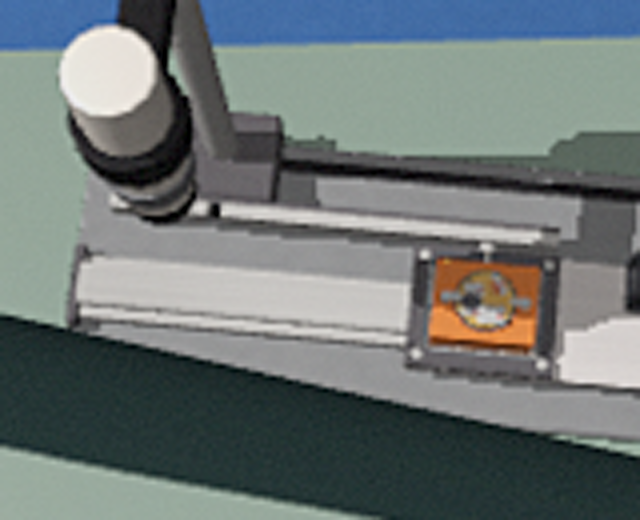

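Run:
```python
from h import *
s=eyes.camera('side');t=eyes.camera('top'); a=np.radians(-6.68); X=np.array([np.cos(a),np.sin(a)]);Y=np.array([-np.sin(a),np.cos(a)]); o=np.array([643.6,35.1])
uv=lambda P:((P[:2]-o)@X,(P[:2]-o)@Y)
print('top notch',uv(at_z(t,152.5-.4,273.3-.4,39)),'ball',uv(at_z(t,162-.4,341.75-.4,35)),'rim',)
for z in(39,): print('side notch',uv(at_z(s,211.8,253.7,z)),'mid',uv(at_z(s,214.2,254.4,32)))
for n in('top','side'):
    for q in('stage_ball','stage_pocket','holder'):
        for r in finder.tip_of(n,q)[:1]: print(n,q,r['at'],r['p'],uv(at_z(s if n=='side' else t,*r['at'],33 if 'ball' in q else 38)))
# dark gap along the strip in top depth/colour
img=t['color'].astype(float).mean(2)
for row in (150,151,152,153,154): print(row,img[row,264:284].astype(int).tolist())
# sampling intensity along line u=45, z=39
for cam,name in((t,'top'),(s,'side')):
  im=cam['color'].astype(np.float32).mean(2)
  for u in (42,45,48):
    vs=np.arange(125,172,1.5); px=[proj(cam,np.r_[o+u*X+v*Y,39]) for v in vs]
    val=cv2.remap(im,np.float32([[p[1] for p in px]]),np.float32([[p[0] for p in px]]),cv2.INTER_LINEAR)[0]
    print(name,u,list(zip(vs.round(1).tolist(),val.astype(int).tolist())))
```

```text
top notch (np.float64(42.43745082750072), np.float64(147.1470469992252)) ball (np.float64(36.15772670686353), np.float64(-0.38945336541902786)) rim
side notch (np.float64(41.88284242223455), np.float64(146.6043922989749)) mid (np.float64(42.04228692524802), np.float64(144.98128321708793))
top stage_ball [164.9, 341.3] 0.79 (np.float64(29.442389922774744), np.float64(-0.9401851625130798))
top stage_pocket [177.1, 341.2] 0.74 (np.float64(1.149973600947853), np.float64(-2.706487346524193))
top holder [180.4, 338.8] 0.59 (np.float64(-6.486546115884443), np.float64(1.7553229262150376))
side stage_ball [188.4, 298.9] 0.87 (np.float64(28.298223204401587), np.float64(14.313936545629963))
side stage_pocket [185.4, 315.8] 0.71 (np.float64(1.033367186992825), np.float64(-11.96259887297142))
side holder [186.5, 315.6] 0.91 (np.float64(-1.2916758135160173), np.float64(-7.974244191629823))
150 [90, 93, 63, 8, 92, 169, 172, 157, 116, 91, 94, 121, 135, 130, 129, 113, 116, 104, 93, 95]
151 [100, 57, 1, 42, 170, 208, 213, 190, 109, 19, 24, 162, 196, 190, 187, 172, 174, 167, 160, 161]
152 [56, 1, 1, 11
[... 2257 characters left out ...]
(146.0, 82), (147.5, 91), (149.0, 107), (150.5, 126), (152.0, 139), (153.5, 147), (155.0, 148), (156.5, 148), (158.0, 150), (159.5, 152), (161.0, 152), (162.5, 152), (164.0, 150), (165.5, 149), (167.0, 151), (168.5, 153), (170.0, 153), (171.5, 154)]
side 48 [(125.0, 116), (126.5, 113), (128.0, 115), (129.5, 114), (131.0, 115), (132.5, 117), (134.0, 117), (135.5, 115), (137.0, 112), (138.5, 106), (140.0, 99), (141.5, 89), (143.0, 83), (144.5, 81), (146.0, 85), (147.5, 95), (149.0, 105), (150.5, 113), (152.0, 115), (153.5, 115), (155.0, 115), (156.5, 114), (158.0, 117), (159.5, 120), (161.0, 119), (162.5, 117), (164.0, 117), (165.5, 117), (167.0, 120), (168.5, 121), (170.0, 120), (171.5, 119)]
```

```bash
python3 -m inch '{"grip":[0.8,0.6,0.4,0.2,0.1,0,0,0,0,0],"offset":[[0,0,-1],[0,0,-1],[0,0,-1],[0,0,-1],[0,0,-1],[0,0,-1],[0,0,-1],[0,0,-1],[0,0,-1],[0,0,-1]],"spin":[0,0,0,0,0,0,0,0,0,0]}'
```

```text
t: 27.8
tcp_pos: [626.3, -104.1, 47.9]
ee_rot: [0.706, 0.041, 0.706, -0.041]
wrist_force: [-3.1, -3.0, 4.9]
gripper_width: 16.7
```

```bash
python3 -m inch '{"grip":[0,0,0,0,0,0,0,0,0,0],"offset":[[0,2,0],[0,7,0],[0,14,0.1],[0,22,0.2],[0,30,0.2],[0,38,0.3],[0,46,0.3],[0,53,0.4],[0,58,0.4],[0,60,0.4]],"spin":[0,0,0,0,0,0,0,0,0,0]}'; python3 -m inch '{"grip":[0,0,0,0,0,0,0,0,0,0],"offset":[[0,2,0],[0,8,0],[0,17,0.1],[0,27,0.2],[0,37,0.2],[0,47,0.3],[0,56,0.4],[0,63,0.4],[0,68,0.5],[0,70,0.5]],"spin":[0,0,0,0,0,0,0,0,0,0]}'
```

```text
t: 29.05
tcp_pos: [633.3, -44.5, 47.9]
ee_rot: [0.706, 0.041, 0.706, -0.041]
wrist_force: [-2.9, -5.2, 6.7]
gripper_width: 16.6
t: 30.3
tcp_pos: [641.5, 25.0, 47.9]
ee_rot: [0.705, 0.041, 0.706, -0.041]
wrist_force: [-4.0, -5.2, 7.7]
gripper_width: 16.5
```

Run:
```python
from h import *
p,R,s=tool(); a=np.radians(-6.68); X=np.array([np.cos(a),np.sin(a)]);Y=np.array([-np.sin(a),np.cos(a)])
print('travel',(p[:2]-[626.3,-104.1])@Y,(p[:2]-[626.3,-104.1])@X,'F uv',s['wrist_force'][:2]@X,s['wrist_force'][:2]@Y,s['wrist_force'],s['t'])
t=eyes.camera('side'); cv2.imwrite('pics/s10.png',cv2.resize(t['color'][130:260,205:345,::-1],None,fx=4.5,fy=4.5,interpolation=cv2.INTER_CUBIC))
```

```text
travel 130.03979778996282 0.08649303968645844 F uv -3.385778580946818 -5.677164164343547 [-4.02318431 -5.24477621  7.68166531] 30.3
```

View pics/s10.png

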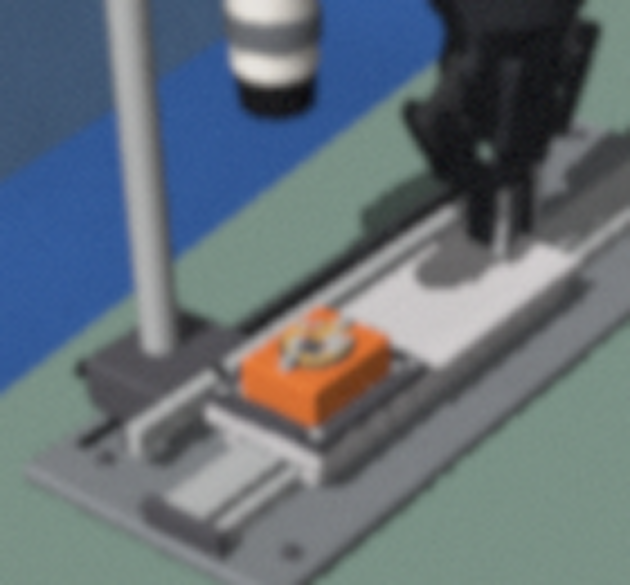

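```bash
cat > st.py <<'E'
from h import *
p,R,s=tool(); a=np.radians(-6.68); X=np.array([np.cos(a),np.sin(a)]);Y=np.array([-np.sin(a),np.cos(a)])
print('travel %.2f lat %.2f Fu %.1f Fv %.1f Fz %.1f w %.1f t %.2f'%((p[:2]-[626.3,-104.1])@Y,(p[:2]-[626.3,-104.1])@X,s['wrist_force'][:2]@X,s['wrist_force'][:2]@Y,s['wrist_force'][2],s['gripper_width'],s['t']))
E
python3 -m inch '{"grip":[0,0,0,0,0,0,0,0,0,0],"offset":[[0,1,0],[0,3,0],[0,5,0],[0,7,0],[0,8.5,0],[0,9.5,0],[0,10.5,0],[0,11,0],[0,11.5,0],[0,12,0]],"spin":[0,0,0,0,0,0,0,0,0,0]}' >/dev/null; python3 st.py
python3 -m inch '{"grip":[0,0,0,0,0,0,0,0,0,0],"offset":[[0,0.1,0],[0,0.2,0],[0,0.3,0],[0,0.4,0],[0,0.5,0],[0,0.6,0],[0,0.7,0],[0,0.8,0],[0,0.9,0],[0,1,0]],"spin":[0,0,0,0,0,0,0,0,0,0]}' >/dev/null; python3 st.py
```

```text
travel 141.78 lat 0.07 Fu -3.9 Fv -4.2 Fz 7.5 w 16.6 t 31.60
travel 143.00 lat 0.10 Fu -3.3 Fv -3.2 Fz 6.7 w 16.5 t 32.85
```

```bash
python3 -m inch '{"grip":[0,0,0,0,0,0,0,0,0,0],"offset":[[0,0.1,0],[0,0.2,0],[0,0.3,0],[0,0.4,0],[0,0.5,0],[0,0.6,0],[0,0.7,0],[0,0.8,0],[0,0.9,0],[0,1,0]],"spin":[0,0,0,0,0,0,0,0,0,0]}' >/dev/null; python3 st.py
python3 -m inch '{"grip":[0,0,0,0,0,0,0,0,0,0],"offset":[[0,0.1,0],[0,0.2,0],[0,0.3,0],[0,0.4,0],[0,0.5,0],[0,0.6,0],[0,0.7,0],[0,0.8,0],[0,0.9,0],[0,1,0]],"spin":[0,0,0,0,0,0,0,0,0,0]}' >/dev/null; python3 st.py
```

```text
travel 144.59 lat 0.07 Fu -2.8 Fv -1.4 Fz 7.4 w 16.2 t 34.10
travel 146.08 lat 0.10 Fu -2.8 Fv 0.8 Fz 7.0 w 16.7 t 35.35
```

```bash
python3 -m inch '{"grip":[0,0,0,0,0,0,0,0,0,0],"offset":[[0,0.1,0],[0,0.2,0],[0,0.3,0],[0,0.4,0],[0,0.5,0],[0,0.6,0],[0,0.7,0],[0,0.8,0],[0,0.8,0],[0,0.8,0]],"spin":[0,0,0,0,0,0,0,0,0,0]}' >/dev/null; python3 st.py
python3 -m inch '{"grip":[0,0,0,0,0,0,0,0,0,0],"offset":[[0,0.1,0],[0,0.2,0],[0,0.3,0],[0,0.4,0],[0,0.5,0],[0,0.6,0],[0,0.7,0],[0,0.8,0],[0,0.8,0],[0,0.8,0]],"spin":[0,0,0,0,0,0,0,0,0,0]}' >/dev/null; python3 st.py
```

```text
travel 146.48 lat 0.10 Fu -3.5 Fv -1.3 Fz 6.8 w 16.7 t 36.60
travel 146.78 lat 0.09 Fu -3.6 Fv -2.2 Fz 6.6 w 16.6 t 37.85
```

```bash
python3 -m inch '{"grip":[0,0,0,0,0,0,0,0,0,0],"offset":[[0,0.1,0],[0,0.2,0],[0,0.3,0],[0,0.4,0],[0,0.5,0],[0,0.6,0],[0,0.6,0],[0,0.6,0],[0,0.6,0],[0,0.6,0]],"spin":[0,0,0,0,0,0,0,0,0,0]}' >/dev/null; python3 st.py
python3 - <<'E'
from h import *
for n in('side','top','wrist'):
    t=eyes.camera(n); save(t,n+'11.png')
    if n!='wrist': r=(130,260,205,345) if n=='side' else (110,210,220,360); cv2.imwrite(f'pics/{n}11z.png',cv2.resize(t['color'][r[0]:r[1],r[2]:r[3],::-1],None,fx=4.5,fy=4.5,interpolation=cv2.INTER_CUBIC))
    for q in('stage_ball','stage_pocket','stage_knob','holder'):
        print(n,q,[(np.round(x['at'],1).tolist(),round(x['p'],2)) for x in finder.tip_of(n,q)[:1]])
E
```

```text
travel 146.97 lat 0.11 Fu -3.3 Fv -4.9 Fz 6.6 w 16.2 t 39.10
side stage_ball [([216.7, 256.3], 0.77)]
side stage_pocket [([218.3, 272.5], 0.76)]
side stage_knob [([218.5, 271.5], 0.74)]
side holder [([219.5, 269.1], 0.57)]
top stage_ball [([157.2, 275.7], 0.76)]
top stage_pocket []
top stage_knob [([172.9, 271.6], 0.58)]
top holder [([171.5, 271.6], 0.57)]
wrist stage_ball [([298.2, 551.8], 0.9)]
wrist stage_pocket []
wrist stage_knob [([280.1, 317.1], 0.61)]
wrist holder [([252.8, 571.9], 0.85)]
```

View pics/side11z.png

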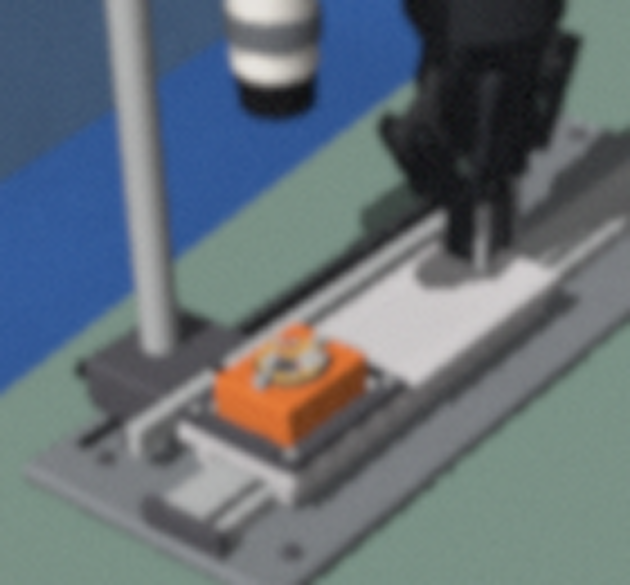

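View pics/top11z.png

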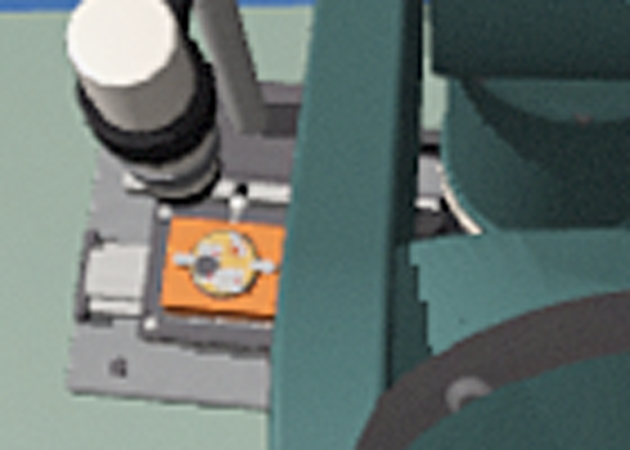

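View pics/wrist11.png

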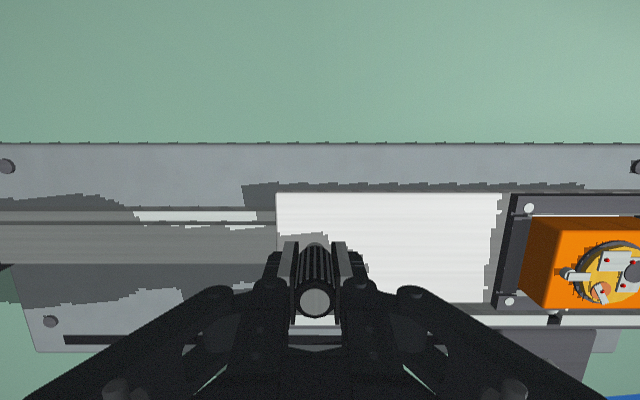

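```bash
python3 -m inch '{"grip":[0,0,0,0,0,0,0,0,0,0],"offset":[[0,0,0],[0,0,0],[0,0,0],[0,0,0],[0,0,0],[0,0,0],[0,0,0],[0,0,0],[0,0,0],[0,0,0]],"spin":[0,0,0,0,0,0,0,0,0,0]}' >/dev/null; python3 st.py
python3 - <<'E'
from h import *
c=eyes.camera('wrist'); save(c,'w12.png'); cv2.imwrite('pics/w12z.png',cv2.resize(c['color'][190:340,490:640,::-1],None,fx=4,fy=4,interpolation=cv2.INTER_NEAREST))
a=np.radians(-6.68); X=np.array([np.cos(a),np.sin(a)]);Y=np.array([-np.sin(a),np.cos(a)])
b=finder.tip_of('wrist','stage_ball')[0]['at']; o=at_z(c,*b,32.5); print('ball',b,o)
im=c['color'].astype(np.float32).mean(2)
vs=np.arange(-12,12.1,1)
for u in(3,6,9,12):
    px=[proj(c,np.r_[o[:2]+u*X+v*Y,39]) for v in vs]
    print(u,[round(x) for x in px[12]],cv2.remap(im,np.float32([[p[1] for p in px]]),np.float32([[p[0] for p in px]]),cv2.INTER_LINEAR)[0].astype(int).tolist())
E
```

```text
travel 146.99 lat 0.11 Fu -3.2 Fv -5.0 Fz 7.6 w 16.5 t 41.10Traceback (most recent call last):
  File "<stdin>", line 4, in <module>
IndexError: list index out of range
```

View pics/w12z.png

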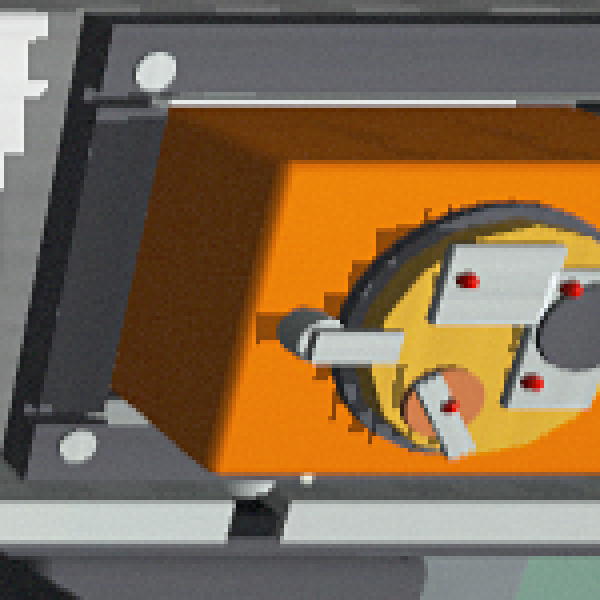

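Run:
```python
from h import *
c=eyes.camera('wrist'); a=np.radians(-6.68); X=np.array([np.cos(a),np.sin(a)]);Y=np.array([-np.sin(a),np.cos(a)])
o=np.array([643.6,35.1])
uv=lambda r,k,z:[round(float((at_z(c,r,k,z)[:2]-o)@w),2) for w in(X,Y)]
for n,z in((232,39),(287,39)): print('gap edge',uv(190+501/4,490+n/4,39))
for z in(34,36,37.5): print('ball',z,uv(190+488/4,490+227/4,z),uv(190+488/4,490+275/4,z))
print('rim corner near',uv(190+478/4,490+25/4,44))
```

```text
gap edge [40.17, 143.49]
gap edge [40.17, 151.52]
ball 34 [41.63, 146.71] [41.63, 153.92]
ball 36 [40.16, 144.94] [40.16, 152.06]
ball 37.5 [39.06, 143.61] [39.06, 150.66]
rim corner near [32.66, 109.18]
```

```bash
python3 -c "
from workcell import sign_off
print(sign_off())"; python3 st.py
```

```text
the job is handed in; nothing more can be done
None
the job is handed in; nothing more can be done
```

I set the movement in the stage pocket and let go of it. I then slid the stage by its knob until the ball clicked into the notch, and handed the job in at about 41 s with the knob still gripped. `sign_off()` gives no verdict, so what follows is my own checks.

- **Holder:** I felt the pocket floor at about 8 N before letting go. Afterwards the block's top measured 16.2 mm above the rim (16 mm expected), with the slope across its top near 0.01 rad. It still sat in the pocket in the last pictures.
- **Notch:** The push along the rail eased and turned into a pull, then went back to its usual level and the stage stopped moving freely, at 147.0 mm of travel. From the top and side cameras I had expected 146.5–147 mm. The last wrist picture put the notch centre at about 147.5 mm and the ball at about 147–148 mm, so they are aligned to within roughly 1 mm.
- **Grip:** The opening read 16.5 mm on the 18 mm knob, and the arm was still on the last hold.
- **Disagreements and misses:**
  - One camera check of the pocket's front edge disagreed with the earlier ones by about 1 mm. I split the difference and the holder went in without side force.
  - One last ball detection found nothing, so I read the ball from the picture by eye.
  - A rough reading of the rim corner suggested the stage might be about 0.7 mm further along than the notch centre, which is within the 1.5 mm limit.
- **Microscope and bystanders:** I saw no sign of contact with any of them, but I did not measure them again at the end.

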